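# Open the long parts box on the maker's desk

## Task

Open the longer of the two printed parts boxes: take its lid by the upright tab, lift that end over the stop lip and slide the lid out of its grooves, then lay the lid flat on the rubber mat with its tab up. Set it down rather than drop it, and leave the shorter box's lid as it is.

Things in the scene. Friction and masses are not known exactly. Their poses are not given: they have to be found in the camera images.
- long_lid_mid (a point): plate centre of the loose mustard lid to remove (the longer one): 154 (x) x 66 (y) x 5 mm, z up, about 0.1 kg. An upright tab, 14 (x) x 26 (y) x 44 mm high, stands at its front (-x) end, tab centre 60 mm to -x and 24.5 mm up from this point. Closed, this point is 42.5 mm above the desk. It leaves the box towards its -x. Pinched across y, the tab pivots in the fingers as it is lifted.
- long_box: longer grey box, fixed, 170 (x) x 84 (y) x 59 mm high; origin under its centre. The lid lies on rails 40 mm above the desk, 2 mm play. The stop lip at the front (-x, roughly facing the robot) rises 9 mm above the rails. Groove roofs, 13 mm above the rails, cover the lid's side edges over the rear 70 mm. With its front raised 10 to 17 mm the lid clears the lip; slid 65 mm to -x it is free.
- mat: dark rubber mat lying fixed on the desk, 240 mm (x) by 160 mm (y), 3 mm thick; origin at the centre of its underside
- short_lid_mid (a point): centre of the plate of the shorter box's lid, which stays closed: same make and shape of box, lid and tab, but the lid is 104 mm long and its box 120 mm long; closed, this point is 42.5 mm above the desk
Not all that is in view belongs to the job. What is shaped like the part that bears long_lid_mid but pink or purple is not meant.

How it is judged:
By the outcome, as a careful person would: the job done as asked, in the order asked, and still so for the second after the job is handed in, with the robot touching nothing.
It also fails if it takes over 45 s, if anything falls off the work surface, if the arm or the gripper's body presses on something with over 40 N, if the wrist force passes 120 N, or if a joint passes its speed limit or range.

## Robot

A 6-joint arm with a two-finger parallel gripper is mounted at the origin on the work surface. World frame = base frame: x ahead of the robot, y to its left, z up, the work surface at z = 0. Lengths are in m, angles in degrees, forces in N, time in s.
With the tool pointing down it reaches from about 0.275 to 0.825 m from the base axis. Payload 5.2 kg.
Tool frame: the origin (TCP) lies between the finger pads; the fingertips stand 19 mm ahead of it and the grasp point (between the pads) is the TCP; z points along the fingers, y is the line along which they close (so a half turn about z gives the same grasp; the last joint's range is limited). The gripper opens to 93 mm and grips with 3 to 60 N. Pads are 15 mm wide; open, the fingers measure 128 mm over their backs; the gripper's body (75 mm by 188 mm) begins 65 mm behind the grasp point.
Start: joints at [-84.213, 14.817, 87.949, -0, 77.235, -11.62], TCP at [0.165, -0.525, 0.21] pointing down, gripper open.
Joint ranges: [-179.93, 179.93], [-52.35, 119.4], [10.71, 147.94], [-69.91, 249.91], [12.55, 155.21], [-178.61, 178.61]. Speed limits (degrees/s): [147.25, 147.25, 180, 180, 180, 180].

## Interface

Orientations are given as a 3x3 rotation matrix whose columns are the frame's x, y, z axes.
In Python, from cell import robot gives the robot as it stands. Calls block until the motion is done:
- robot.movep(position, orientation): joint-space move of the TCP to a pose.
- robot.line_to(position, velocity=0.15, rotation=None, force_limit=None): straight line of the TCP; rotation=None keeps the orientation; velocity is the mean speed in m/s. With force_limit (N) it stops when the force on the tool has changed by that much, and returns True; else False.
- robot.move_j(angles): joint-space move.
- robot.command_gripper(opening, grip_force=None): opening from 0.0 (shut) to 1.0 (fully open); grip_force is the grip in N (None keeps the last); returns when the fingers have stopped.
- robot.sleep(seconds).
- robot.inverse_kinematics(position, orientation): joint angles nearest the present ones, or None.
- robot.observe(): the state.
- robot.camera(name): name is "scene" or "top" or "wrist"; returns a dict with "color" (480x640x3 uint8, red, green, blue), "intrinsics" (3x3 intrinsics, pixels), "dist_coeffs" ([k1, k2, p1, p2, k3] as OpenCV has them; the pictures are not rectified), "rvec" (rotation vector, rad) and "tvec" (3), from world to camera coordinates, as OpenCV has them. Camera axes: x right, y down, z forward; pixel columns grow to the right and rows downward; lengths in m; the calibration is good to about 2 mm. A picture is of the moment at which its call begins. There is no depth.
A pose or a line that the arm cannot do raises robot.MotionError and nothing moves.
- robot.hand_in(): hands the job in; it is judged then, once.
The state is a dict: "time": time; "q": joint angles; "qvel": joint speeds; "effort": joint torques, N m; "ee_pos": TCP position; "orientation": TCP orientation; "force": force on the tool from outside, world axes, zero at the start; "wrist_torque": the same for the moment, N m; "grip_width": opening from 0.0 (shut) to 1.0 (fully open); "grasp_force": force on a finger pad.
Only numpy, scipy, OpenCV 4.12 (cv2) and the standard library are available. Lean on these libraries where they do the work, as an engineer would, in place of code of your own. Each camera call takes 0.05 s, during which the arm holds its last target. There are 200 camera calls.

## Working session

There is one attempt and no reset: what is moved stays moved. The work goes in short steps, each a Python script; the robot and the scene stay as the last script left them, time stands still between calls to the robot, and variables do not carry over. Pictures are saved under pics/ and viewed, at most 10 in all, crops included, and the job is handed in when it is done.

```bash
mkdir -p pics; ls; python3 - <<'E'
from cell import robot
import cv2
for n in("scene","top"):
    c=robot.camera(n); cv2.imwrite(f"pics/{n}0.png",c["color"][:,:,::-1])
    R=cv2.Rodrigues(c["rvec"])[0]; print(n,(-R.T@c["tvec"].reshape(3)).round(3),R.round(2).tolist(),c["intrinsics"][0][0])
print(robot.observe()["time"])
E
```

```text
pics
scene [ 0.942 -0.408  1.046] [[0.55, 0.84, 0.01], [0.72, -0.47, -0.52], [-0.43, 0.29, -0.86]] 496.7089616765149
top [ 0.353 -0.063  1.154] [[-0.02, -1.0, 0.02], [-1.0, 0.02, -0.05], [0.05, -0.02, -1.0]] 447.64342036447215
0.1
```

View pics/scene0.png

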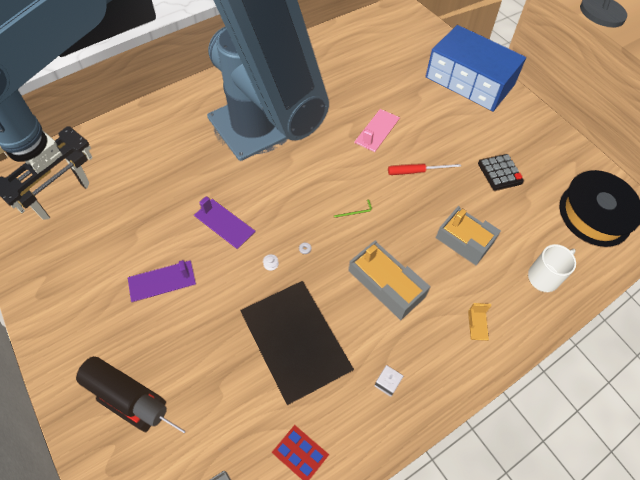

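View pics/top0.png

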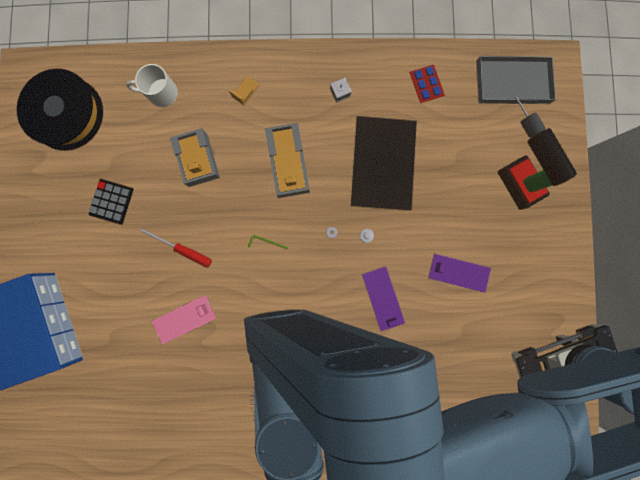

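Mustard candidates in the top view are the long box's lid at (290,162), the short box's lid at (195,157) and a loose mustard bracket at (245,90). The pink part at (183,320) and the purple ones at (383,298) and (460,272) are decoys. The long box at (288,160), next to the mat at (384,163), fits the description. I'll measure it and confirm in an enlarged crop.

```bash
cat > h.py <<'E'
import numpy as np, cv2
from cell import robot
def cast(c,px,z):
    px=np.asarray(px,float).reshape(-1,1,2)
    n=cv2.undistortPoints(px,c["intrinsics"],np.asarray(c["dist_coeffs"],float)).reshape(-1,2)
    R=cv2.Rodrigues(np.asarray(c["rvec"],float))[0]; o=-R.T@np.asarray(c["tvec"]).reshape(3)
    d=np.c_[n,np.ones(len(n))]@R
    return (o+d*((z-o[2])/d[:,2])[:,None])[:,:2]
def proj(c,P):
    return cv2.projectPoints(np.asarray(P,float).reshape(-1,3),np.asarray(c["rvec"],float),np.asarray(c["tvec"],float),c["intrinsics"],np.asarray(c["dist_coeffs"],float))[0].reshape(-1,2)
def rect(c,mask,z):
    cs=max(cv2.findContours(mask,cv2.RETR_EXTERNAL,cv2.CHAIN_APPROX_NONE)[0],key=cv2.contourArea)
    p=cast(c,cs.reshape(-1,2),z); r=cv2.minAreaRect((p*1000).astype(np.float32))
    return r,cv2.boxPoints(r)
def hsv(c): return cv2.cvtColor(c["color"],cv2.COLOR_RGB2HSV)
def roi(m,x0,x1,y0,y1):
    o=np.zeros_like(m); o[y0:y1,x0:x1]=m[y0:y1,x0:x1]; return o
E
python3 - <<'E'
from h import *
c=robot.camera("top"); H=hsv(c)
for x,y in((298,185),(290,165),(273,132),(384,163),(330,120)): print(H[y,x])
must=((H[:,:,1]>150)&(H[:,:,2]>130)&(H[:,:,0]>15)&(H[:,:,0]<28)).astype(np.uint8)
grey=((H[:,:,1]<60)).astype(np.uint8)
box=cv2.morphologyEx(must|grey,cv2.MORPH_CLOSE,np.ones((3,3)))
for n,m,z in(("long box",roi(box,260,315,115,205),.059),("long must",roi(must,260,315,115,205),.045),("short box",roi(box,165,225,120,195),.059),("mat",roi((H[:,:,2]<60).astype(np.uint8),335,430,105,220),.003)):
    r,b=rect(c,m,z); print(n,np.round(r[0]),np.round(r[1]),round(r[2],1),b.round().tolist())
cv2.imwrite("pics/crop.png",cv2.resize(c["color"][110:205,165:325,::-1],None,fx=5,fy=5,interpolation=cv2.INTER_CUBIC))
E
```

```text
[ 19 160 174]
[ 18 164 171]
[ 18 168 179]
[ 6 54 47]
[ 15 114 157]
long box [609.   7.] [176.  83.] 9.0 [[515.0, 34.0], [528.0, -48.0], [702.0, -20.0], [689.0, 62.0]]
long must [612.   8.] [152.  63.] 9.6 [[532.0, 27.0], [542.0, -36.0], [692.0, -10.0], [682.0, 52.0]]
short box [619. 237.] [132.  92.] 15.8 [[543.0, 263.0], [568.0, 175.0], [695.0, 211.0], [670.0, 299.0]]
mat [ 610. -242.] [157. 236.] 84.7 [[485.0, -309.0], [721.0, -330.0], [735.0, -175.0], [500.0, -153.0]]
```

View pics/crop.png

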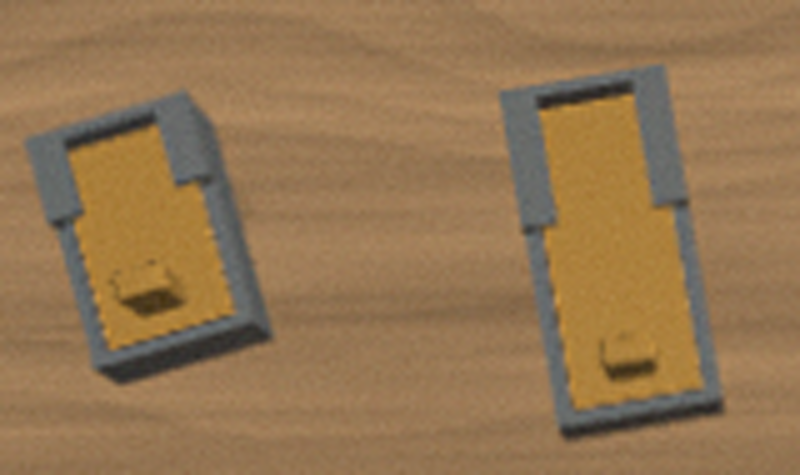

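The right box in the crop (full picture around (290,162)) is the longer one, with a mustard lid and its tab at the front. I'm moving above it for a close look.

```bash
cat >> h.py <<'E'
def ori(yaw,pitch=0):
    a,p=np.radians([yaw,pitch]); x=np.array([np.cos(a),np.sin(a),0]); y=np.array([x[1],-x[0],0])
    R=np.c_[x,y,[0,0,-1]]
    return cv2.Rodrigues(y*p)[0]@R
E
python3 - <<'E'
from h import *
print(robot.inverse_kinematics([.55,0,.28],ori(9)))
robot.movep([.55,0,.28],ori(9))
c=robot.camera("wrist"); cv2.imwrite("pics/w1.png",c["color"][:,:,::-1])
R=cv2.Rodrigues(c["rvec"])[0]; print((-R.T@c["tvec"].reshape(3)).round(3),R.round(2).tolist())
s=robot.observe(); print(s["time"],s["q"],s["force"])
b=(609,7)
m=((lambda H:((H[:,:,1]>150)&(H[:,:,2]>110)&(H[:,:,0]>15)&(H[:,:,0]<28)))(hsv(c))).astype(np.uint8)
r,bp=rect(c,m,.045); print(r,bp.round(1).tolist())
E
```

```text
[-1.16220298e+01  1.27052890e+01  8.09537597e+01 -2.54444375e-14
  8.63409514e+01  6.93779702e+01]
[0.616 0.011 0.455] [[0.16, -0.99, -0.0], [-0.96, -0.15, 0.25], [-0.24, -0.04, -0.97]]
2.5333 [-1.17082374e+01  1.27208481e+01  8.09574615e+01 -1.11497084e-02
  8.63369931e+01  6.93675366e+01] [ 0.04615899 -0.7584289  -0.74483334]Traceback (most recent call last):
  File "<stdin>", line 9, in <module>
  File "h.py", line 12, in rect
    cs=max(cv2.findContours(mask,cv2.RETR_EXTERNAL,cv2.CHAIN_APPROX_NONE)[0],key=cv2.contourArea)
ValueError: max() iterable argument is empty
```

View pics/w1.png

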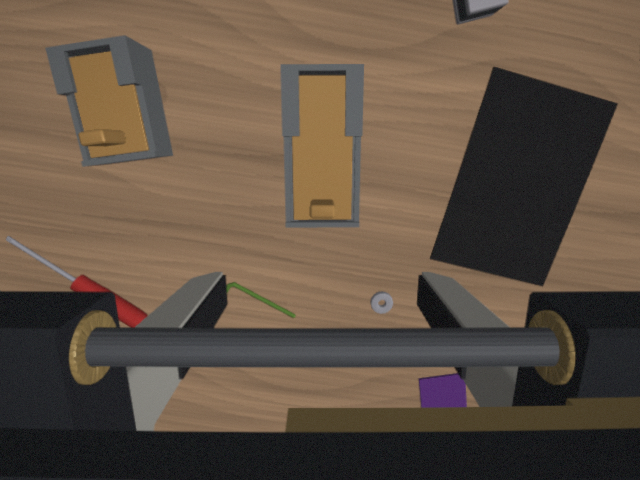

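The wrist view shows the long box at (322,145), its tab at (322,211) and the mat at (524,176). I'll take the numbers from this view.

```bash
python3 - <<'E'
from h import *
c=robot.camera("wrist"); H=hsv(c)
print(H[150,322],H[205,322],H[214,322],H[220,322],H[223,322],H[100,285],H[250,322],H[170,520])
m=roi(((H[:,:,1]>135)&(H[:,:,2]>90)&(H[:,:,0]>12)&(H[:,:,0]<28)).astype(np.uint8),283,362,66,224)
r,b=rect(c,m,.045); print("lid",r,b.round(1).tolist())
g=roi(((H[:,:,1]<80)).astype(np.uint8),272,372,55,232)
r,b=rect(c,cv2.morphologyEx(g|m,cv2.MORPH_CLOSE,np.ones((3,3))),.059); print("box59",r,b.round(1).tolist())
g2=roi(((H[:,:,1]<80)).astype(np.uint8),272,372,55,130)
r,b=rect(c,g2,.059); print("roof",b.round(1).tolist())
print("front edge corners z49",(cast(c,[[286,226],[359,226]],.049)*1000).round(1).tolist())
mm=roi((H[:,:,2]<50).astype(np.uint8),425,625,60,288)
r,b=rect(c,mm,.003); print("mat",r,b.round().tolist())
cv2.imwrite("pics/w2.png",cv2.resize(c["color"][55:235,270:375,::-1],None,fx=3.3,fy=3.3,interpolation=cv2.INTER_CUBIC))
E
```

```text
[ 17 132 156] [ 17 132 131] [ 17 136 150] [ 8 16 65] [100  16  98] [100  15 101] [ 13  93 129] [160  23  33]
lid ((573.5728149414062, 2.986408233642578), (74.90257263183594, 62.3122673034668), 7.9611124992370605) [[532.2000122070312, 28.700000762939453], [540.7999877929688, -33.099998474121094], [615.0, -22.700000762939453], [606.2999877929688, 39.0]]
box59 ((612.4175415039062, 10.19961166381836), (167.62925720214844, 85.85272979736328), 8.988072395324707) [[522.9000244140625, 39.5], [536.2999877929688, -45.29999923706055], [701.9000244140625, -19.100000381469727], [688.5, 65.69999694824219]]
roof [[626.2999877929688, 55.900001525878906], [639.5999755859375, -28.700000762939453], [701.9000244140625, -18.899999618530273], [688.5, 65.69999694824219]]
front edge corners z49 [[522.2, 37.3], [535.2, -44.8]]
mat ((610.1339111328125, -238.94961547851562), (158.6361846923828, 237.85411071777344), 84.95691680908203) [[485.0, -308.0], [722.0, -328.0], [736.0, -170.0], [499.0, -149.0]]
```

View pics/w2.png

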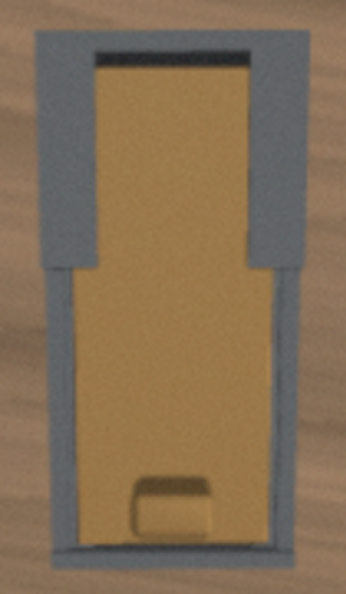

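The enlarged crop confirms the long mustard lid, lying closed behind the lip, with the tab top's centre near wrist pixel (322,211). I'll pinch the tab across x so it can't pivot, then tilt the lid about its rear edge.

```bash
cat >> h.py <<'E'
YAW=9.2; G=.0305
def pose(C,yaw,pitch=0,flip=-90):
    "TCP pose holding the lid with centre C"
    a=np.radians(yaw); yl=np.array([-np.sin(a),np.cos(a),0])
    T=cv2.Rodrigues(yl*np.radians(pitch))[0]; L=T@np.c_[[np.cos(a),np.sin(a),0],yl,[0,0,1]]
    return np.asarray(C)+L@[-.060,0,G], T@ori(yaw+flip)
C0=np.array([.6125,.0100,.0425])
E
python3 - <<'E'
from h import *
c=robot.camera("wrist")
print("tab top",cast(c,[[322.1,211]],.089)*1000)
a=np.radians(YAW);X=np.array([np.cos(a),np.sin(a),0])
for f in(-90,90):
    p,R=pose(C0,YAW,flip=f); print(f,p,robot.inverse_kinematics(p,R))
    p,R=pose([.61,-.24,.01],-5,flip=f); print(robot.inverse_kinematics(p,R))
E
```

```text
tab top [[552.6758988    0.60358982]]
-90 [5.53271824e-01 4.07128738e-04 7.30000000e-02] [-1.15101875e+01  2.25052137e+01  9.77592782e+01 -2.54444375e-14
  5.97355080e+01  1.59289812e+02]
[-3.37806205e+01  2.86853537e+01  9.28828125e+01 -2.54444375e-14
  5.84318338e+01  1.51219379e+02]
90 [5.53271824e-01 4.07128738e-04 7.30000000e-02] [-1.15101875e+01  2.25052137e+01  9.77592782e+01 -2.54444375e-14
  5.97355080e+01 -2.07101875e+01]
[-3.37806205e+01  2.86853537e+01  9.28828125e+01 -2.54444375e-14
  5.84318338e+01 -2.87806205e+01]
```

```bash
sed -i 's/flip=-90/flip=90/' h.py; python3 - <<'E'
from h import *
p,R=pose(C0,YAW)
robot.command_gripper(.47)
robot.movep(p+[0,0,.07],R)
print(robot.line_to(p,.1,force_limit=8), robot.observe()["ee_pos"],p)
robot.command_gripper(0,25)
s=robot.observe(); print(s["time"],s["grip_width"]*93,s["grasp_force"],s["force"],s["ee_pos"])
c=robot.camera("wrist"); cv2.imwrite("pics/w3.png",c["color"][:,:,::-1])
E
```

```text
False [5.53793163e-01 3.08579546e-04 7.35311598e-02] [5.53271824e-01 4.07128738e-04 7.30000000e-02]
6.4083 13.3552947031136 24.999935925006866 [0.29041738 0.18282792 2.22343065] [5.53378145e-01 3.86112952e-04 7.32196491e-02]
```

View pics/w3.png

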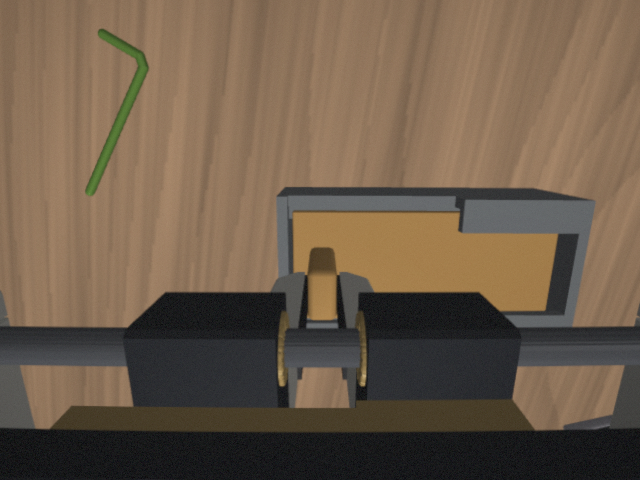

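The tab is pinched at (322,283), 13.4 mm between the pads, and the lid is still seated. Now I'll tilt it over the lip and slide it out.

```bash
python3 - <<'E'
from h import *
a=np.radians(YAW);X=np.array([np.cos(a),np.sin(a),0]);Z=np.array([0,0,1.])
robot.command_gripper(0,40)
p0=robot.observe()["ee_pos"]; C=np.asarray(p0)-(pose(C0,YAW)[0]-C0); C[2]=.0425
def at(s,k,up=.001):
    th=np.arcsin(k*13/(156-s*1000)); R=C+X*(.077-s)-Z*(.0025-up)   # rear bottom edge
    return pose(R-X*.077*np.cos(th)+Z*.077*np.sin(th)+ (X*np.sin(th)+Z*np.cos(th))*.0025,YAW,np.degrees(th))
for s,k in((0,.35),(0,.7),(0,1),(.02,1),(.04,1),(.06,1),(.08,1),(.09,1)):
    p,R=at(s,k); r=robot.line_to(p,.05,rotation=R,force_limit=30)
    o=robot.observe(); print(s,k,r,np.round(o["force"],1),np.round(o["wrist_torque"],2),round(o["grip_width"]*93,1),o["time"])
    if r: break
c=robot.camera("top"); cv2.imwrite("pics/t4.png",cv2.resize(c["color"][100:240,160:360,::-1],None,fx=4,fy=4))
E
```

```text
0 0.35 False [-0.2 -0.6 -1.8] [-0.07 -0.11 -0.03] 13.3 6.925
0 0.7 False [-1.  -0.4 -0.6] [-0.01 -0.11  0.02] 13.3 7.175
0 1 False [-0.3 -0.1 -0.2] [-0.06 -0.09 -0.04] 13.4 7.425
0.02 1 False [ 0.1  1.3 -0.9] [-0.   -0.11  0.03] 13.3 7.9667
0.04 1 False [ 0.6 -0.3 -1.2] [-0.05 -0.17  0.06] 13.3 8.5
0.06 1 False [-0.   0.2 -0.5] [-0.04 -0.11 -0.02] 13.4 9.0333
0.08 1 False [ 0.4  0.3 -0.9] [-0.01 -0.22 -0.02] 13.5 9.5583
0.09 1 False [-0.1  0.1 -1.4] [-0.03 -0.19  0.03] 13.1 9.8917
```

View pics/t4.png

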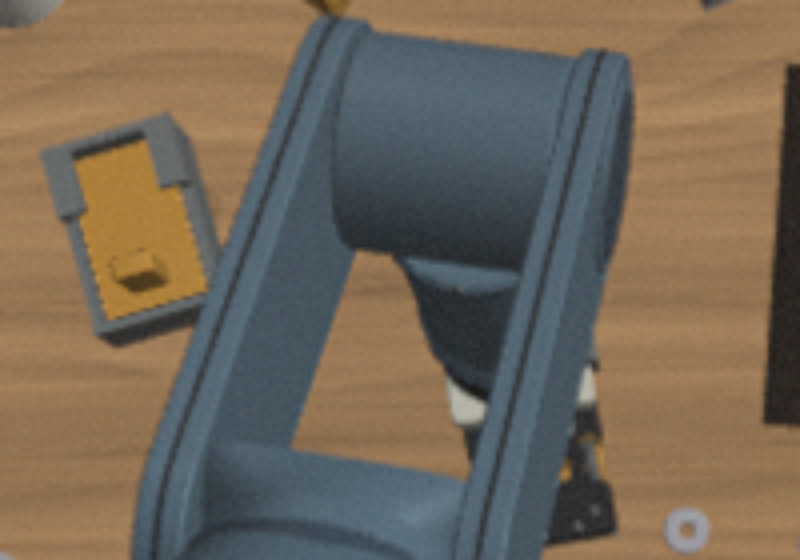

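The arm hides the long box from the top camera; the forces are clean and the short lid at (130,230) in the crop is untouched. I'll lift and check with the wrist camera.

```bash
python3 - <<'E'
from h import *
p=np.asarray(robot.observe()["ee_pos"])
robot.line_to(p+[0,0,.03],.08)
L,R=pose([.53,0,.15],YAW); robot.line_to(L,.15,rotation=R)
o=robot.observe(); print(o["force"],o["wrist_torque"],o["grip_width"]*93,o["time"])
a=robot.camera("wrist")["color"]; b=robot.camera("scene")["color"]
cv2.imwrite("pics/ws5.png",np.hstack([cv2.resize(a,(400,300)),cv2.resize(b[120:420,150:550],(400,300))])[:,:,::-1])
E
```

```text
[ 0.29978328  1.05318444 -0.94956943] [-0.01968382 -0.06575077  0.02272736] 13.279177898777677 10.95
```

View pics/ws5.png

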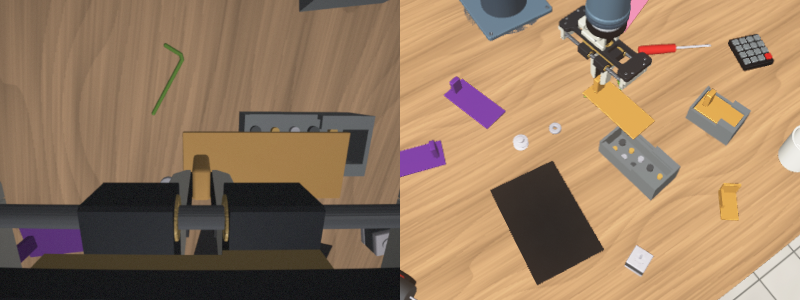

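The lid is free and held level by its tab (wrist view (265,165)), and the box is open with its parts still inside. On to the mat.

```bash
python3 - <<'E'
from h import *
M=np.array([.610,-.240,0])
def go(z,v,f=None):
    p,R=pose(M+[0,0,z],-5); return robot.line_to(p,v,rotation=R,force_limit=f)
go(.15,.15); go(.025,.1); robot.sleep(.3)
r=go(.0035,.02,3)
o=robot.observe(); print(r,o["ee_pos"],o["ee_pos"][2]-G,o["force"],o["wrist_torque"],o["grip_width"]*93,o["time"])
a=robot.camera("wrist")["color"]; b=robot.camera("scene")["color"]
cv2.imwrite("pics/ws6.png",np.hstack([cv2.resize(a,(400,300)),cv2.resize(b[220:420,180:447],(400,300))])[:,:,::-1])
E
```

```text
True [ 0.55003586 -0.23466763  0.03622439] 0.0057243889181932545 [0.12679933 0.0234984  4.62512229] [ 0.00662946 -0.02144502 -0.00139786] 13.452001084731407 15.375
```

View pics/ws6.png

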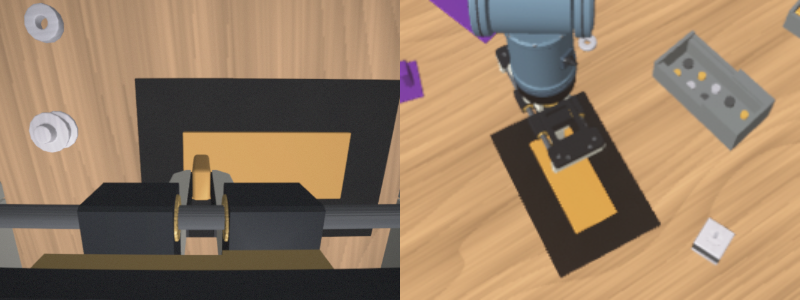

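The lid sits inside the mat's edges, with contact at a centre height of 5.7 mm (5.5 mm expected). I'll release gently, retreat upwards and check.

```bash
python3 - <<'E'
from h import *
robot.command_gripper(.15,5); robot.command_gripper(.4); robot.sleep(.2)
p=np.asarray(robot.observe()["ee_pos"])
robot.line_to(p+[0,0,.12],.1)
robot.line_to(p+[-.15,.0,.2],.15); robot.sleep(.3)
c=robot.camera("top"); o=robot.observe(); print(o["time"],o["force"])
cv2.imwrite("pics/t7.png",cv2.resize(c["color"][100:240,160:440,::-1],None,fx=2.8,fy=2.8))
E
```

```text
19.4833 [ 0.37523005  1.17751967 -0.14113982]
```

View pics/t7.png

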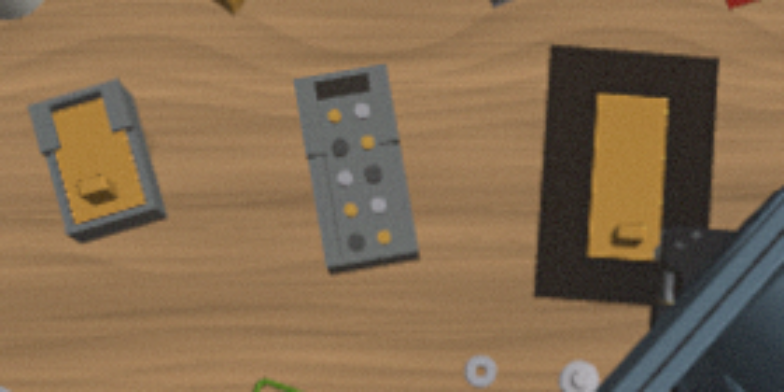

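The picture shows the lid flat on the mat with its tab up at (628,235), the long box open at (355,170), the short lid still closed at (100,160), and the gripper clear.

```bash
python3 -c "
from cell import robot
print(robot.hand_in())"
```

```text
the job is handed in; nothing more can be done
None
```

The long box is open, its lid lies flat on the mat with the tab up, the short box's lid was left closed, and the job was handed in with about 20 s on the robot's clock.

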